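# Close the consumables chest before welding

### The job

Welding is about to start and the blue consumables chest has been left open: with the fingertips, push all three of its drawers fully home and push its lid down until it rests shut on the chest. Do it smoothly, without slamming a drawer or the lid, because there are ceramic gas cups inside. Nothing is to be grasped or lifted: leave all the other things on the bench where they are.

Things in the scene. Friction and masses are not known exactly. Their poses are not given: they have to be found in the camera images.
- chest: blue sheet-steel consumables chest, fixed to the bench: 390 mm wide (its y), 180 mm deep (its x), 122 mm high to the rim under the lid. Origin at the centre of its underside on the bench; x points to its back (hinge side), y to its left as seen from the robot, z up. Its front, with three drawers side by side, is at x = -90 mm and faces the robot; the back wall is at x = +90 mm. Above the drawers is an open tray under the lid
- drawer_left (a joint): opening of the left drawer in m: 0 = fully home (front flush with the chest), growing as it comes out towards the robot; starts 25 to 70 mm open, 110 mm at most. Slides straight along the chest's x on dry runners (about 2.5 N of friction, stays where it is left)
- drawer_left_lip (a point): middle of the front face of the aluminium finger lip of the left drawer: the lip is 110 mm wide, 16 mm tall (56 to 72 mm above the bench; this point is at 64 mm), stands 12 mm proud of the grey drawer front and is the foremost part of the drawer. It moves with the drawer; its axes are the chest's. Drawer centre: chest y = +127 mm; drawer front 121 mm wide, 16 to 73 mm above the bench
- drawer_mid (a joint): opening of the middle drawer in m, like drawer_left
- drawer_mid_lip (a point): middle of the lip's front face of the middle drawer (chest y = 0), like drawer_left_lip
- drawer_right (a joint): opening of the right drawer in m, like drawer_left
- drawer_right_lip (a point): middle of the lip's front face of the right drawer (chest y = -127 mm), like drawer_left_lip
- lid (a joint): angle of the chest's lid in rad: 0 = shut, lying level on the rim; it opens upward and backward about its far edge. Starts 0.75 to 1.0 open. Friction hinges hold it wherever it is left (about 1.2 N m; it never falls by itself), so it must be pushed all the way
- lid_hinge (a point): middle of the lid's hinge axis, at the top of the chest's back wall: chest x = +90 mm, 122 mm above the bench; the axis runs along the chest's y. This point turns with the lid: its x axis lies along the lid, from the front edge to the hinge
- lid_top (a point): point on the lid's outer (upper) face, on its centre line, 140 mm from the hinge axis, 18 mm above the axis when shut (so shut it is 140 mm above the bench). The lid is 184 mm from hinge axis to front edge, 394 mm wide, a flat sheet with a 15 mm skirt. The point's z axis is the outward normal of the face
- spray_can: yellow anti-spatter spray can, 58 mm in diameter, 170 mm tall, standing beside the chest's left end. Origin at the centre of its underside
- clamp_lever: black clamping lever lying on the bench at the chest's front left corner, its arm in front of the left drawer: 30 mm tall hub of 44 mm diameter at its origin, arm 137 mm long along its x, 20 to 24 mm tall
- paste_jar: small jar with an orange cap, 58 mm in diameter, 50 mm tall, standing on the bench at the chest's front right corner. Origin at the centre of its underside
- flat_file: flat steel file with red handle lying on the bench to the left: 325 mm long along its x, handle to -x, 24 mm tall. Origin under the root of the blade, 125 mm from the handle's end
- wire_brush: brass wire brush with wooden handle lying on the bench to the right: 260 mm long along its x, 38 mm tall. Origin under its middle
- flap_disc: brown flap disc lying flat on the bench to the front left, 115 mm in diameter, 12 mm thick. Origin at the centre of its underside
- casting: slotted aluminium casting, the workpiece, on the bench to the right: 215 mm long along its x, 80 mm wide, 50 mm tall. Origin under its middle

How it is judged:
By the outcome, as a careful person would: the job done as asked, in the order asked, and still so for the second after the job is handed in, with the robot touching nothing.
It also fails if it takes over 58 s, if anything falls off the work surface, if the arm or the gripper's body presses on something with over 40 N, if the wrist force passes 120 N, or if a joint passes its speed limit or range.

### The arm

A 6-joint arm with a two-finger parallel gripper is mounted at the origin on the work surface. World frame = base frame: x ahead of the robot, y to its left, z up, the work surface at z = 0. Lengths are in m, angles in rad, forces in N, time in s.
With the tool pointing down it reaches from about 0.35 to 0.775 m from the base axis. Payload 5.5 kg.
Tool frame: the origin (TCP) lies midway between the tips of the shut fingers; the grasp point (between the pads) lies env.grasp_offset behind it (env.grasp_offset is the distance from the TCP to the grasp point, in m); z points along the fingers, y is the line along which they close (so a half turn about z gives the same grasp; the last joint's range is limited). The gripper opens to 85 mm and grips with 20 to 120 N. Pads are 22 mm wide; open, the fingers measure 114 mm over their backs; the gripper's body (76 mm by 85 mm) begins 54 mm behind the grasp point. The pads swing forward as they close: fully open they stand 13 mm farther back than shut.
Start: joints at [-1.303, 0.313, 0.046, 1.304, 0, 1.431], TCP at [0.228, -0.528, 0.231] pointing down, gripper open.
Joint ranges: [-2.76, 2.76], [-0.86, 1.69], [-1.03, 1.26], [-2.2, 2.34], [-1.47, 1.5], [-3.14, 3.14]. Speed limits (rad/s): [2.57, 2.57, 3.14, 3.14, 3.14, 3.14].

### API

Orientations are given as a unit quaternion [w, x, y, z].
In Python, from workcell import monitor, viewer, order, env gives the robot as it stands.
- The arm moves only by the tool carry_out, never from a script. Its argument "plan" is a list that holds one entry, the list of rows, each a list of 7 numbers: the turn, a rotation vector about the world's x, y, z in rad, then the shift along the world's x, y, z in mm, then the finger opening in mm, from 0 to 85.4. A call has 1 to 20 rows; each row is the pose to reach, as a shift and turn from the pose commanded when the call began; what a row does not reach only later rows make up. A row lasts 1/10 s, in which the tool goes at most 50 mm and 8.59 degrees, less where a joint would pass 70% of its speed; a pose out of reach is approached as far as the arm can. A call with a gripper value outside its range is refused whole. The fingers move at their own pace and stop on an object; "squeeze" is the grip in N (left out, the last holds). Time passes only in rows, so rows that repeat a pose let the fingers close. It gives the time, the measured TCP pose, the force, the opening and the grip force at its end, in the units of the state.
- monitor.get_state(): the state, without advancing time (a new reading comes with each control period).
- viewer.read_camera(name): name is "side" or "top" or "wrist"; returns the picture (420x560x3 uint8, red, green, blue); there is no depth.
- viewer.calibration(name): a dict with "K" (3x3 intrinsics, pixels), "eye" and "rotation" of the camera in the world. Camera axes: x right, y down, z forward; pixel columns grow to the right and rows downward; lengths in m; the calibration is good to about 2 mm. A picture is of the moment at which its call begins: read the wrist's pose just before it. calibration takes no time and is no camera call; for the wrist camera it gives the pose at the moment of the call.
- order.hand_in(): hands the job in; it is judged then, once.
The state is a dict: "clock": time; "joint_pos": joint angles; "qvel": joint speeds; "tau": joint torques, N m; "tcp_pos": TCP position; "orientation": TCP orientation; "wrist_force": force on the tool from outside, world axes, zero at the start; "ft_torque": the same for the moment, N m; "finger_gap": finger opening in m; "grip_force": force on a finger pad.
Only numpy, scipy, OpenCV 4.12 (cv2) and the standard library are available. Lean on these libraries where they do the work, as an engineer would, in place of code of your own. Each camera call takes 0.05 s, during which the arm holds its last target. There are 200 camera calls.

## Working session

There is one attempt and no reset: what is moved stays moved. The work goes in short steps, Python scripts to look and compute and a tool call to move; the robot and the scene stay as the last step left them, time stands still between calls to the robot, and variables do not carry over. Pictures are saved under pics/ and viewed, at most 10 in all, crops included, and the job is handed in when it is done.

Besides the shell and the picture viewer there is one more tool, called as name(argument=value, ...) on one line, values as JSON. carry_out: Moves the arm, as the interface text tells. Its arguments: {"type":"object","properties":{"plan":{"type":"array","items":{"type":"array","items":{"type":"array","items":{"type":"number"}}}},"squeeze":{"type":"number"}},"required":["plan"]}

```bash
mkdir -p pics; python3 - <<'E'
from workcell import monitor, viewer, order, env
import cv2
for n in ("side","top"):
    im=viewer.read_camera(n); cv2.imwrite(f"pics/{n}0.png",im[:,:,::-1])
    c=viewer.calibration(n); print(n,c)
s=monitor.get_state(); print(s); print(env.grasp_offset)
E
```

```text
side {'K': array([[434.31123915,   0.        , 288.47752114],
       [  0.        , 434.31123915, 210.13484493],
       [  0.        ,   0.        ,   1.        ]]), 'eye': array([0.1689914 , 0.76919036, 1.04356641]), 'rotation': array([ 0.08221845, -0.18983087,  0.90991502, -0.35952611])}
top {'K': array([[436.56643955,   0.        , 278.51671323],
       [  0.        , 436.56643955, 205.09128977],
       [  0.        ,   0.        ,   1.        ]]), 'eye': array([ 0.26258154, -0.00566848,  1.63475822]), 'rotation': array([ 0.05789576, -0.69467948,  0.71443155, -0.06046537])}
{'clock': 0.1, 'joint_pos': array([-1.30258520e+00,  3.13912475e-01,  4.51418157e-02,  1.30359245e+00,
        1.21259305e-06,  1.43124105e+00]), 'qvel': array([-0.0018094 , -0.00230439,  0.0022512 ,  0.00089913,  0.00022324,
        0.00074871]), 'tau': array([ 1.59152281e-03, -4.81723166e+01,  2.99244422e+01,  1.26967960e-02,
       -1.88832259e-04,  8.94161843e-06]), 'tcp_pos': array([ 0.22792262, -0.5274323 ,  0.23052546]), 'orientation': array([-7.81810315e-04,  9.79287417e-01,  2.02473555e-01, -4.97541695e-05]), 'wrist_force': array([ 0.58785519,  0.6049678 , -0.60229617]), 'ft_torque': array([ 0.02990329, -0.03962982,  0.03057914]), 'grip_force': 0.0, 'finger_gap': 0.08535734091399033}
0.0187
```

View pics/top0.png

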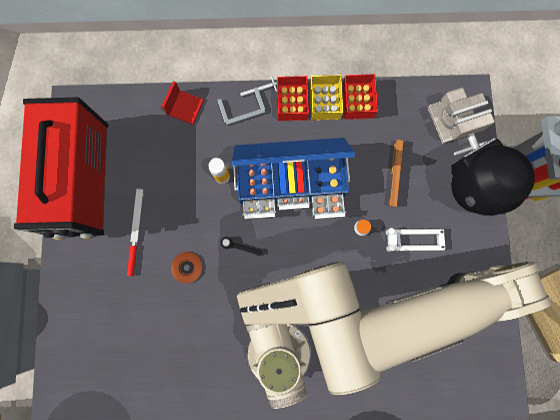

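View pics/side0.png

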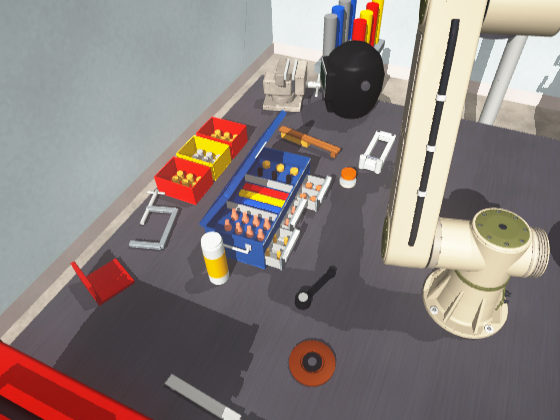

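The top view shows the chest around px (292,175), with its drawers at rows 195-215 (left one near (258,208), mid (293,201), right (329,206)). The lever is at (240,245) and the jar at (363,227). The side view shows the lid open and the can at (215,258). I'll zoom in on the chest.

```bash
cat > h.py <<'E'
import numpy as np, cv2
from scipy.spatial.transform import Rotation as R
from workcell import monitor, viewer, order, env
def ray(c,uv):
    q=np.asarray(c["rotation"]); M=R.from_quat(np.r_[q[1:],q[0]]).as_matrix() if q.shape==(4,) else q
    return np.asarray(c["eye"]), M@np.linalg.inv(c["K"])@np.array([*uv,1.])
def onz(c,uv,z):
    e,d=ray(c,uv); return e+d*(z-e[2])/d[2]
def onplane(c,uv,p,n):
    e,d=ray(c,uv); return e+d*(np.dot(p-e,n)/np.dot(d,n))
E
python3 - <<'E'
import cv2
from h import *
im=cv2.imread("pics/top0.png")[125:260,205:385]; cv2.imwrite("pics/topc.png",cv2.resize(im,None,fx=4.4,fy=4.4,interpolation=cv2.INTER_CUBIC))
im=cv2.imread("pics/side0.png")[100:310,190:370]; cv2.imwrite("pics/sidec.png",cv2.resize(im,None,fx=2.8,fy=2.8,interpolation=cv2.INTER_CUBIC))
c=viewer.calibration("top")
for uv in [(292,175),(258,208),(363,227),(0,0)]: print(uv,onz(c,uv,0.065))
E
```

```text
(292, 175) [ 0.63921407 -0.06805771  0.065     ]
(258, 208) [0.51937818 0.05984968 0.065     ]
(363, 227) [ 0.43916279 -0.3183512   0.065     ]
(0, 0) [1.3818081  1.06366198 0.065     ]
```

View pics/topc.png

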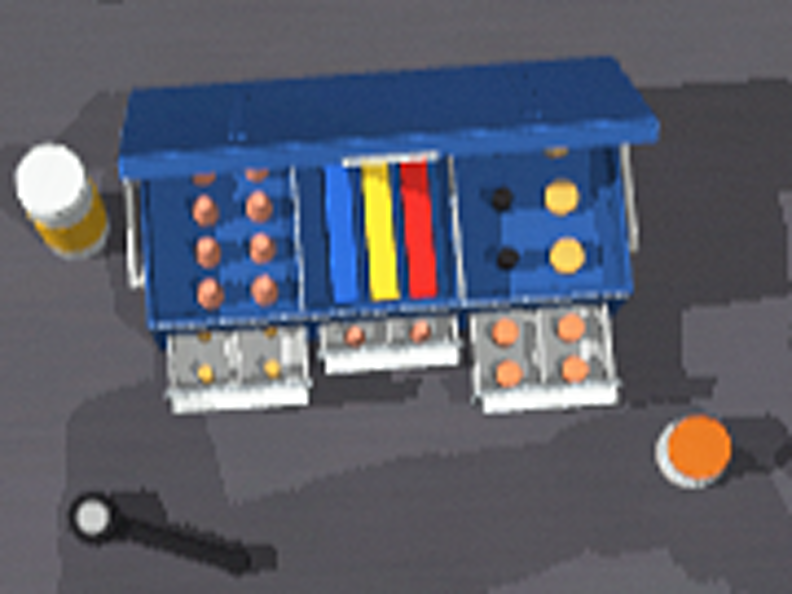

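View pics/sidec.png

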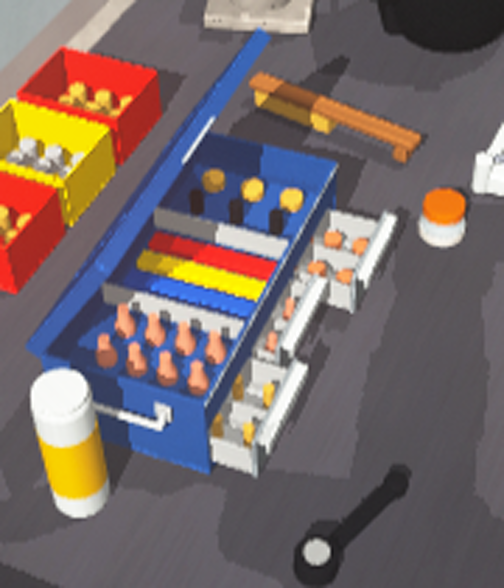

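```bash
python3 - <<'E'
from h import *
c=viewer.calibration("top"); cs=viewer.calibration("side")
P=lambda u,v,z: onz(c,(205+(u+.5)/4.4-.5,125+(v+.5)/4.4-.5),z)
S=lambda u,v,z: onz(cs,(190+(u+.5)/2.8-.5,100+(v+.5)/2.8-.5),z)
a,b=P(150,325,.122),P(632,296,.122); print("rim",a,b,np.linalg.norm(a-b))
L={}
for n,l,r in [("L",(173,411),(308,403)),("M",(327,373),(460,364)),("R",(485,412),(617,402))]:
    p,q=P(*l,.056),P(*r,.056); L[n]=(p+q)/2; print(n,p,q,np.linalg.norm(p-q))
x=np.array([-(b-a)[1],(b-a)[0],0]); x/=np.linalg.norm(x); x*=np.sign(x[0]); y=np.array([-x[1],x[0],0])
m=(a+b)/2; o=m+.09*x; o[2]=0; print("yaw",np.degrees(np.arctan2(x[1],x[0])),"origin",o)
for n in L: d=L[n]-o; print(n,"chest xy",d@x,d@y,"open",-.102-d@x)
# lid front edge (lower edge of the outer face), hinge-line plane x=chest: front edge right/left
for u,v in [(120,160),(657,128)]:
    uv=(205+u/4.4,125+v/4.4)
    for th in (.75,.8,.85,.9,.95,1.0):
        h=o+.09*x+np.array([0,0,.122]); n=np.sin(th)*x+np.array([0,0,np.cos(th)]); xl=np.cos(th)*x-np.array([0,0,np.sin(th)])
        p=onplane(c,uv,h+.018*n,n); print(u,th,-(p-h)@xl,(p-h)@y)
# side-view: left lip front-bottom, right lip front-top corners
print("side rim front-left", (S(208,410,.122)-o)@x,(S(208,410,.122)-o)@y, "front-right",(S(338,165,.122)-o)@x,(S(338,165,.122)-o)@y)
for n,u,v in [("L",305,368),("M",327,285),("R",393,215)]: d=S(u,v,.072)-o; print(n,d@x,d@y)
E
```

```text
rim [0.54593307 0.12472792 0.122     ] [ 0.55881515 -0.26242811  0.122     ] 0.38737028717903255
L [0.48523919 0.11228982 0.056     ] [4.88807274e-01 1.96812135e-04 5.60000000e-02] 0.11214978307589228
M [ 0.51356824 -0.01628019  0.056     ] [ 0.51806103 -0.12723046  0.056     ] 0.11104120245087316
R [ 0.47716765 -0.14635263  0.056     ] [ 0.48247424 -0.25626434  0.056     ] 0.11003973583595036
yaw 1.9057355629162123 origin [ 0.64232433 -0.06585713  0.        ]
L chest xy -0.1511547238826239 0.12719748130786013 open 0.049154723882623916
M chest xy -0.12663586652666498 -0.001687828291985828 open 0.024635866526664982
R chest xy -0.16691797036003211 -0.12997234985592615 open 0.06491797036003212
120 0.75 0.11056183756323087 0.20234653569393085
120 0.8 0.12153489261987453 0.2013284929255133
120 0.85 0.13497795777571273 0.20009479563325733
120 0.9 0.15182091449230525 0.19856390419186873
120 0.95 0.17352875754994054 0.1966074066861342
120 1.0 0.2025509361138071 0.1940106563365489
657 0.75 0.11023749393867534 -0.2100307914178422
657 0.8 0.12118389081932236 -0.20781501011438094
657 0.85 0.13459456937769812 -0.20512966095147772
657 0.9 0.15139753158366737 -0.20179715008189486
657 0.95 0.17305498497603858 -0.19753776164955048
657 1.0 0.20201209369398238 -0.19188386453497458
side rim front-left -0.09768469535407666 0.19803108548592213 front-right -0.08971201035517645 -0.19127503355591227
L -0.1506934421664863 0.07423367388630443
M -0.1298280749353974 -0.04844873979041463
R -0.16224485063359606 -0.18525524416143072
```

Front view measurements: the openings are about 49, 25 and 65 mm (L, M, R), the lid is about 0.97 rad open, the chest yaw is about 2° and its origin is about (0.642, -0.067).

```bash
python3 - <<'E'
from h import *
print((R.from_rotvec([0,-np.radians(20),0])*R.from_euler('z',-21.3,degrees=True)).as_rotvec())
E
```

```text
[ 0.06488045 -0.34502014 -0.3679553 ]
```

carry_out(plan=[[[0.008,-0.043,-0.046,25,40,0,60],[0.016,-0.086,-0.092,50,80,0,30],[0.024,-0.129,-0.138,75,120,0,0],[0.032,-0.172,-0.184,100,160,0,0],[0.041,-0.216,-0.23,125,200,0,0],[0.049,-0.259,-0.276,150,240,0,0],[0.057,-0.302,-0.322,175,280,0,0],[0.065,-0.345,-0.368,195,315,0,0],[0.065,-0.345,-0.368,202,325,-20,0],[0.065,-0.345,-0.368,202,325,-50,0],[0.065,-0.345,-0.368,202,325,-80,0],[0.065,-0.345,-0.368,202,325,-110,0],[0.065,-0.345,-0.368,202,325,-140,0],[0.065,-0.345,-0.368,202,325,-160,0],[0.065,-0.345,-0.368,202,325,-170,0],[0.065,-0.345,-0.368,202,325,-170,0],[0.065,-0.345,-0.368,202,325,-170,0]]])

```text
clock: 1.8
tcp_pos: [0.4299, -0.2028, 0.0613]
orientation: [0.003, 0.985, 0.018, 0.173]
wrist_force: [1.0, -0.7, 0.4]
finger_gap: -0.0002
grip_force: 0.0
```

carry_out(plan=[[[0,0,0,10,0,0,0],[0,0,0,20,1,0,0],[0,0,0,27,1,0,0],[0,0,0,32,1,0,0],[0,0,0,35,1,0,0],[0,0,0,38,1,0,0],[0,0,0,41,1,0,0],[0,0,0,44,2,0,0],[0,0,0,47,2,0,0],[0,0,0,51,2,0,0],[0,0,0,55,2,0,0],[0,0,0,59,2,0,0],[0,0,0,63,2,0,0],[0,0,0,67,2,0,0],[0,0,0,71,2,0,0],[0,0,0,75,3,0,0],[0,0,0,79,3,0,0],[0,0,0,82,3,0,0],[0,0,0,85,3,0,0],[0,0,0,87,3,0,0]]])

```text
clock: 3.8
tcp_pos: [0.5172, -0.1996, 0.0612]
orientation: [0.003, 0.985, 0.018, 0.174]
wrist_force: [-2.3, 2.1, -1.0]
finger_gap: -0.0001
grip_force: 1.3
```

carry_out(plan=[[[0,0,0,2,0,0,0],[0,0,0,4,0,0,0],[0,0,0,6,0,0,0],[0,0,0,8,0,0,0],[0,0,0,10,0,0,0],[0,0,0,11.5,0,0,0],[0,0,0,13,0,0,0],[0,0,0,14,0,0,0],[0,0,0,15,0,0,0],[0,0,0,16,1,0,0],[0,0,0,16.5,1,0,0]]])

```text
clock: 4.9
tcp_pos: [0.5338, -0.1996, 0.0615]
orientation: [0.004, 0.985, 0.017, 0.174]
wrist_force: [-2.4, -2.0, -1.3]
finger_gap: -0.0001
grip_force: 1.3
```

Not at the stop yet, so I'll creep on.

carry_out(plan=[[[0,0,0,0.7,0,0,0],[0,0,0,1.4,0,0,0],[0,0,0,2,0,0,0],[0,0,0,2.5,0,0,0]]])

```text
clock: 5.3
tcp_pos: [0.5363, -0.1993, 0.0615]
orientation: [0.003, 0.985, 0.018, 0.174]
wrist_force: [-2.7, -1.9, -0.1]
finger_gap: 0.0001
grip_force: 1.3
```

carry_out(plan=[[[0,0,0,0.7,0,0,0],[0,0,0,1.4,0,0,0],[0,0,0,2,0,0,0],[0,0,0,2.5,0,0,0]]])

```text
clock: 5.7
tcp_pos: [0.5383, -0.1991, 0.0614]
orientation: [0.003, 0.985, 0.018, 0.173]
wrist_force: [-6.4, -2.3, 3.6]
finger_gap: 0.0001
grip_force: 3.2
```

carry_out(plan=[[[0,0,0,0.5,0,0,0],[0,0,0,1,0,0,0],[0,0,0,1.5,0,0,0]]])

```text
clock: 6.0
tcp_pos: [0.5385, -0.1991, 0.0612]
orientation: [0.003, 0.985, 0.017, 0.172]
wrist_force: [-12.1, -2.5, 9.2]
finger_gap: -0.0002
grip_force: 6.5
```

carry_out(plan=[[[0,0,0,-2,0,0,0],[0,0,0,-10,0,0,0],[0,0,0,-25,0,0,0],[0,0,0,-45,10,0,0],[0,0,0,-58,35,0,0],[0,0,0,-60,65,0,0],[0,0,0,-60,95,0,0],[0,0,0,-60,117,0,0],[0,0,0,-57,126,0,0],[0,0,0,-51,127,0,0],[0,0,0,-45,127,0,0],[0,0,0,-41,127,0,0],[0,0,0,-38,127,0,0],[0,0,0,-35,127,0,0],[0,0,0,-32,127,0,0],[0,0,0,-29,127,0,0],[0,0,0,-26,128,0,0],[0,0,0,-23,128,0,0],[0,0,0,-20,128,0,0],[0,0,0,-18,128,0,0]]])

```text
clock: 8.0
tcp_pos: [0.5219, -0.0708, 0.061]
orientation: [0.003, 0.985, 0.018, 0.173]
wrist_force: [-2.9, -1.6, -0.3]
finger_gap: 0.0
grip_force: 1.3
```

carry_out(plan=[[[0,0,0,2,0,0,0],[0,0,0,4,0,0,0],[0,0,0,6,0,0,0],[0,0,0,7,0,0,0],[0,0,0,8,0,0,0],[0,0,0,9,0,0,0],[0,0,0,9.6,0,0,0],[0,0,0,10.2,0,0,0]]])

```text
clock: 8.8
tcp_pos: [0.5321, -0.0706, 0.0612]
orientation: [0.003, 0.985, 0.018, 0.174]
wrist_force: [-3.1, 1.8, -1.4]
finger_gap: 0.0
grip_force: 1.3
```

carry_out(plan=[[[0,0,0,0.6,0,0,0],[0,0,0,1.2,0,0,0],[0,0,0,1.8,0,0,0],[0,0,0,2.4,0,0,0],[0,0,0,3,0,0,0]]])

```text
clock: 9.3
tcp_pos: [0.5327, -0.0705, 0.0608]
orientation: [0.003, 0.985, 0.017, 0.172]
wrist_force: [-17.8, 0.9, 12.3]
finger_gap: -0.0002
grip_force: 8.6
```

carry_out(plan=[[[0,0,0,-3,0,0,0],[0,0,0,-12,0,0,0],[0,0,0,-30,0,0,0],[0,0,0,-55,5,0,0],[0,0,0,-75,20,0,0],[0,0,0,-80,45,0,0],[0,0,0,-80,75,0,0],[0,0,0,-80,105,0,0],[0,0,0,-78,123,0,0],[0,0,0,-72,125,0,0],[0,0,0,-67,125,0,0],[0,0,0,-64,125,0,0],[0,0,0,-61,125,0,0],[0,0,0,-58,125,0,0],[0,0,0,-55,125,0,0],[0,0,0,-52,126,0,0],[0,0,0,-48,126,0,0],[0,0,0,-44,126,0,0],[0,0,0,-40,126,0,0],[0,0,0,-36,126,0,0]]])

```text
clock: 11.3
tcp_pos: [0.499, 0.0552, 0.0609]
orientation: [0.003, 0.985, 0.018, 0.173]
wrist_force: [-2.9, -1.0, -1.3]
finger_gap: -0.0001
grip_force: 1.4
```

carry_out(plan=[[[0,0,0,4,0,0,0],[0,0,0,8,0,0,0],[0,0,0,12,0,0,0],[0,0,0,15,0,0,0],[0,0,0,17,1,0,0],[0,0,0,19,1,0,0],[0,0,0,21,1,0,0],[0,0,0,22,1,0,0],[0,0,0,23,1,0,0],[0,0,0,24,1,0,0],[0,0,0,25,1,0,0],[0,0,0,26,1,0,0]]])

```text
clock: 12.5
tcp_pos: [0.5254, 0.0562, 0.0614]
orientation: [0.003, 0.985, 0.018, 0.174]
wrist_force: [-2.7, 0.5, -0.6]
finger_gap: 0.0003
grip_force: 1.3
```

carry_out(plan=[[[0,0,0,0.6,0,0,0],[0,0,0,1.2,0,0,0],[0,0,0,1.8,0,0,0],[0,0,0,2.4,0,0,0],[0,0,0,3,0,0,0]]])

```text
clock: 13.0
tcp_pos: [0.5268, 0.0563, 0.061]
orientation: [0.003, 0.985, 0.018, 0.172]
wrist_force: [-10.5, 0.1, 8.1]
finger_gap: 0.0
grip_force: 5.5
```

All three drawers came up against their stops. Next I'll back off, rise and go over the lid.

carry_out(plan=[[[0,0,0,-3,0,0,0],[0,0,0,-12,0,0,0],[0,0,0,-30,0,2,0],[0,0,0,-50,0,15,0],[0,0,0,-65,-5,40,0],[0,0,0,-70,-10,75,0],[0,0,0,-70,-20,115,0],[0,0,0,-70,-30,155,0],[0,0,0,-70,-40,195,0],[-0.002,0.06,0,-65,-50,235,0],[-0.005,0.12,0,-50,-60,265,0],[-0.007,0.18,0,-25,-75,279,0],[-0.01,0.24,0,5,-85,279,0],[-0.012,0.3,0,40,-95,279,0],[-0.014,0.349,0,75,-105,279,0],[-0.014,0.349,0,110,-115,279,0],[-0.014,0.349,0,140,-119,279,0],[-0.014,0.349,0,157,-119,279,0],[-0.014,0.349,0,161,-119,279,0],[-0.014,0.349,0,161,-119,279,0]]])

```text
clock: 15.0
tcp_pos: [0.6897, -0.063, 0.3397]
orientation: [0.007, 1.0, 0.019, -0.0]
wrist_force: [-0.1, -0.8, -0.1]
finger_gap: -0.0001
grip_force: 0.0
```

```bash
python3 - <<'E'
from h import *
s=cv2.cvtColor(viewer.read_camera("side"),cv2.COLOR_RGB2BGR)[60:310,180:400]
t=cv2.cvtColor(viewer.read_camera("top"),cv2.COLOR_RGB2BGR)[60:310,190:410]
cv2.imwrite("pics/b.png",cv2.resize(np.hstack([s,t]),None,fx=1.8,fy=1.8,interpolation=cv2.INTER_CUBIC))
E
```

```text
(no output)
```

View pics/b.png

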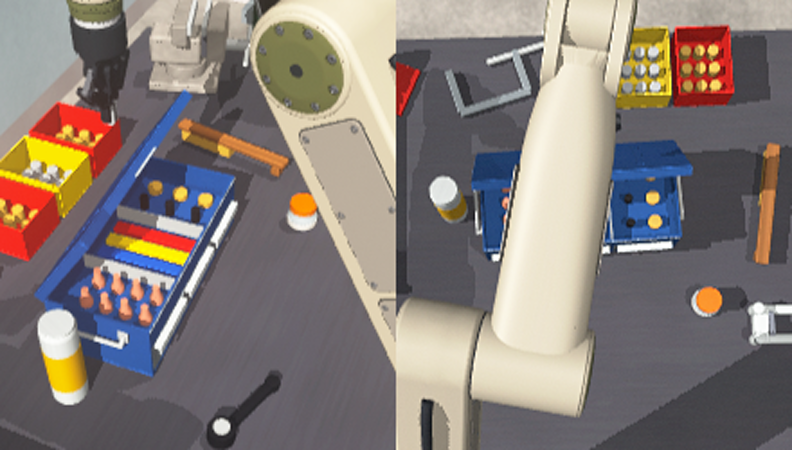

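The drawers look flush and the tip is hovering just behind the lid's front edge. I'll go down to contact and along the hinge arc.

carry_out(plan=[[[0,0,0,-4,0,-20,0],[0,0,0,-8,0,-45,0],[0,0,0,-8,0,-65,0],[0,0,0,-8,0,-74,0],[0,0,0,-8,0,-79,0],[0,0,0,-8,0,-82,0],[0,0,0,-8,0,-84,0],[0,0,0,-9,0,-86,0],[0,0,0,-12,0,-88,0],[0,0,0,-15,0,-90,0],[0,0,0,-18,0,-91.5,0],[0,0,0,-21,-1,-93,0],[0,0,0,-24,-1,-95,0],[0,0,0,-27,-1,-97,0]]])

```text
clock: 16.5
tcp_pos: [0.6633, -0.0637, 0.2446]
orientation: [0.007, 1.0, 0.019, 0.002]
wrist_force: [4.0, 0.7, 5.4]
finger_gap: 0.0
grip_force: 3.0
```

carry_out(plan=[[[0,0,0,-3,0,-2.2,0],[0,0,0,-6,0,-4.5,0],[0,0,0,-9,0,-7,0],[0,0,0,-11.5,0,-9.2,0],[0,0,0,-14.2,0,-11.5,0],[0,0,0,-17,-1,-14,0],[0,0,0,-19.7,-1,-16.5,0],[0,0,0,-22.3,-1,-19,0],[0,0,0,-25,-1,-21.5,0],[0,0,0,-27.5,-1,-24,0],[0,0,0,-29.8,-1,-26.8,0],[0,0,0,-32,-1,-29.6,0],[0,0,0,-34.3,-1,-32.5,0],[0,0,0,-36.5,-2,-35.5,0],[0,0,0,-38.5,-2,-38.6,0],[0,0,0,-40.5,-2,-41.7,0],[0,0,0,-42.5,-2,-44.8,0],[0,0,0,-44.5,-2,-48,0]]])

```text
clock: 18.3
tcp_pos: [0.6164, -0.0659, 0.1955]
orientation: [0.007, 1.0, 0.019, -0.001]
wrist_force: [-1.1, 0.3, 6.0]
finger_gap: -0.0001
grip_force: 2.4
```

carry_out(plan=[[[0,0,0,-1.7,0,-3.2,0],[0,0,0,-3.4,0,-6.4,0],[0,0,0,-5,0,-9.7,0],[0,0,0,-6.5,0,-13,0],[0,0,0,-8,0,-16.4,0],[0,0,0,-9.4,0,-19.8,0],[0,0,0,-10.8,0,-23.2,0],[0,0,0,-12,0,-26.5,0],[0,0,0,-13,0,-30,0],[0,0,0,-14,0,-33.5,0],[0,0,0,-15,0,-37,0],[0,0,0,-16,0,-40,0],[0,0,0,-16.5,0,-42.5,0],[0,0,0,-17,0,-44.5,0],[0,0,0,-17.3,0,-46,0],[0,0,0,-17.6,0,-47.5,0],[0,0,0,-17.8,0,-49,0],[0,0,0,-18,0,-50,0],[0,0,0,-18.2,0,-51,0]]])

```text
clock: 20.2
tcp_pos: [0.5996, -0.0659, 0.1443]
orientation: [0.007, 1.0, 0.019, -0.0]
wrist_force: [-1.6, -1.6, 3.9]
finger_gap: 0.0002
grip_force: 2.0
```

carry_out(plan=[[[0,0,0,0,0,-0.8,0],[0,0,0,0,0,-1.6,0],[0,0,0,0,0,-2.4,0],[0,0,0,0,0,-3.2,0],[0,0,0,0,0,-3.9,0],[0,0,0,0,0,-4.6,0]]])

```text
clock: 20.8
tcp_pos: [0.5993, -0.0658, 0.14]
orientation: [0.007, 1.0, 0.019, -0.0]
wrist_force: [-3.7, -1.2, 10.0]
finger_gap: 0.0001
grip_force: 5.1
```

carry_out(plan=[[[0,0,0,0,0,-0.6,0],[0,0,0,0,0,-1.2,0],[0,0,0,0,0,-1.8,0],[0,0,0,0,0,-1.8,0]]])

```text
clock: 21.2
tcp_pos: [0.5993, -0.0658, 0.14]
orientation: [0.007, 1.0, 0.019, 0.0]
wrist_force: [-7.0, -0.3, 15.2]
finger_gap: -0.0004
grip_force: 7.8
```

carry_out(plan=[[[0,0,0,0,0,1,0],[0,0,0,0,0,4,0],[0,0,0,0,0,12,0],[0,0,0,0,0,30,0],[0,0,0,-10,-10,60,0],[0,0,0,-30,-30,95,0],[0,0,0,-55,-65,120,0],[0,0,0,-80,-105,130,0],[0,0,0,-110,-145,130,0],[0,0,0,-140,-185,130,0],[0,0,0,-165,-225,130,0],[0,0,0,-190,-265,130,0],[0,0,0,-215,-300,130,0],[0,0,0,-235,-330,130,0],[0,0,0,-250,-350,130,0],[0,0,0,-255,-355,130,0],[0,0,0,-255,-355,130,0]]])

```text
clock: 22.9
tcp_pos: [0.3442, -0.4214, 0.2678]
orientation: [0.007, 1.0, 0.018, 0.0]
wrist_force: [0.5, 0.5, -0.3]
finger_gap: -0.0
grip_force: 0.0
```

```bash
python3 - <<'E'
from h import *
s=cv2.cvtColor(viewer.read_camera("side"),cv2.COLOR_RGB2BGR)[110:300,190:350]
t=cv2.cvtColor(viewer.read_camera("top"),cv2.COLOR_RGB2BGR)[110:300,205:385]
cv2.imwrite("pics/c.png",cv2.resize(np.hstack([s,t]),None,fx=2.3,fy=2.3,interpolation=cv2.INTER_CUBIC))
print(monitor.get_state()["tcp_pos"])
E
```

```text
[ 0.34511607 -0.42015845  0.26791695]
```

View pics/c.png

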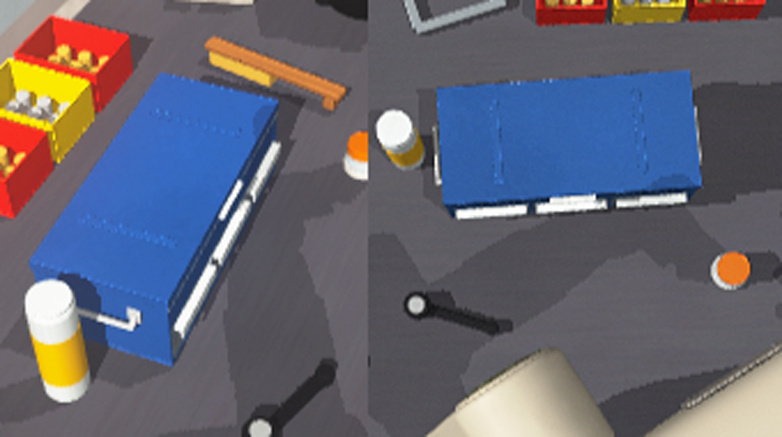

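The lid lies flat and the three lips are in one line against the chest front (composite rows 195-215). The can, lever and jar haven't moved.

```bash
python3 -c "
from workcell import order
print(order.hand_in())"
```

```text
the job is handed in; nothing more can be done
None
```

All three drawers were pushed home against their stops, then the lid was pushed down until it rested shut; I handed the job in at about 23 s, with the gripper clear and, in the final pictures of the chest area, nothing else moved.

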